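Prop up the folding tool rest and lay the screwdriver on it

TASK

Swing the leg of the folding tool rest up and out until it is hard against its stop, then lay the red-handled screwdriver on the rest so that it slopes: blade end down in the groove of the blue nose, handle up in the fork of the leg. Let go of it and leave the leg against its stop, and leave the other things on the table where they are.

Things in the scene. Friction and masses are not known exactly. Their poses are not given: they have to be found in the camera images.
- rest: Folding tool rest, fixed to the table. Origin: centre of the underside of its grey base plate (230 x 80 mm, 10 mm thick). Its x axis runs along the plate from the blue nose (low end) to the leg's end; z up; turned about z by its yaw (1.1 to 1.7: the leg's end is on the left, the nose on the right). The blue nose fills x = -112 to -66 mm.
- groove (a point): On the floor of the blue nose's groove, in its middle: x = -85 mm, z = 24 mm of the rest; same axes as the rest. The groove runs along x (x = -106 to -66 mm), 20 mm wide, flat floor, cheeks up to z = 46 mm; a wall closes its -x end; it is open upward and toward +x.
- leg_hinge (a point): Middle of the leg's hinge pin, which runs along the rest's y: x = +40 mm, z = 20 mm of the rest; same axes as the rest. Beside it steel cheeks reach y = +-25 mm and z = 30 mm.
- leg (a joint): Leg angle, rad: 0 = folded flat toward the nose, growing as the free end swings up and away from the nose; 1.75 = at its stop, 10 degrees past upright. Starts at 0.7 to 1.1. At angle q the leg points along (-cos q, sin q) in the rest's x, z. Hinge friction 0.10 N m (about 2 N at the fork); the leg (90 g) stays where it is left.
- leg_bar (a point): Middle of the crossbar of the leg's fork: round, 10 mm thick, along y, 78 mm from the hinge pin. The leg is a strut 26 mm wide, 6 mm thick, that ends in this bar and two red-tipped prongs, 10 mm thick, that go on 26 mm beyond it, 44 mm clear between them. At the stop the bar is at x = +54, z = 97 mm of the rest; the handle rests on it.
- driver_grip (a point): Flat screwdriver, 209 mm, 0.09 kg, red handle 30 mm thick, 100 mm long, shank 6 mm; lies loose to the right of the rest. This point: middle of the handle's thickness, 15.5 mm up as it lies, 59 mm from the handle's end, near the centre of mass. y axis: from blade to handle; z: up as it lies. Laid on the rest it slopes about 28 degrees, with this point near x = +33, z = 104 mm of the rest.
- driver_tip (a point): Blade end of the same screwdriver, on the middle of the shank: 134 mm from driver_grip toward the blade and 7.5 mm nearer its underside. Same axes. On the rest it lies in the groove, on its floor.
- blue_marker: Bystander: blue marker, 137 x 16 mm, lying near the front edge of the table. Origin at its underside.
- mike: Bystander: micrometer with green frame, 130 x 61 x 16 mm, lying behind the rest. Origin at its underside.
- race1: Bystander: steel bearing race, 29 mm across and 10 mm high, in front of a pink basket (fixed, 66 mm high) at the back right. Origin at its underside.
- driver: The same screwdriver's own frame: origin at the middle of its underside, 45 mm from driver_grip toward the blade; same axes.
Not all that is in view belongs to the job. Of the things that look like the rest, the larger one is meant.

How it is judged (in metres and radians):
On the way:
1. the leg has been swung out to its stop (value of joint leg above 1.69 rad), for 0.2 s.
At the end, for the whole second after the job is handed in: Leg within 0.06 rad of its stop; screwdriver at rest, blade end in the nose's groove (between its end wall and mouth, within 11 mm of its middle, under 40 mm up), handle in the fork (grip point within 15 mm of the middle line, over 85 mm up, within 55 mm of the crossbar's middle) (value of joint leg above 1.69 rad and x of driver_tip in the frame of rest between -0.112 and -0.062 m and y of driver_tip in the frame of rest between -0.011 and 0.011 m and z of driver_tip in the frame of rest below 0.04 m and y of driver_grip in the frame of rest between -0.015 and 0.015 m and z of driver_grip in the frame of rest above 0.085 m and distance between driver_grip and leg_bar between 0.01 and 0.055 m and linear speed of driver below 0.02 m/s and angular speed of driver below 0.2 rad/s); the robot touches nothing.
It fails at once if a bystander (marker, micrometer or the race by the pink basket) is moved more than 30 mm (distance of any of blue_marker, mike, race1 from where it was at the start of the episode above 0.03 m).
It also fails if it takes over 58 s, if anything falls off the work surface, if the arm or the gripper's body presses on something with over 40 N, if the wrist force passes 120 N, or if a joint passes its speed limit or range.

ROBOT

A 6-joint arm with a two-finger parallel gripper is mounted at the origin on a cart in front of the work surface, level with it; the furniture and walls round the work are solid. World frame = base frame: x ahead of the robot, y to its left, z up, the work surface at z = 0. Lengths are in m, angles in degrees, forces in N, time in s.
With the tool pointing down it reaches from about 0.4 to 0.825 m from the base axis. Payload 7 kg.
Tool frame: the origin (TCP) lies between the finger pads; the fingertips stand 19 mm ahead of it and the grasp point (between the pads) is the TCP; z points along the fingers, y is the line along which they close (so a half turn about z gives the same grasp; the last joint's range is limited). The gripper opens to 88 mm and grips with 3 to 60 N. Pads are 19 mm wide; open, the fingers measure 130 mm over their backs; the gripper's body (78 mm by 193 mm) begins 47 mm behind the grasp point.
Start: joints at [-50.873, 20.546, 0.682, 0, -70.136, -16.507], TCP at [0.26, -0.623, 0.246] pointing down, gripper open.
Joint ranges: [-176.03, 176.03], [-82.01, 121.73], [-58.28, 71.71], [-173.87, 95.51], [-174.79, -0.11], [-173.66, 173.66]. Speed limits (degrees/s): [136.94, 136.94, 172.46, 180, 180, 180].

INTERFACE

Orientations are given as [roll, pitch, yaw] about the fixed x, y, z axes, in that order (R = Rz(yaw) Ry(pitch) Rx(roll)).
In Python, from plant import r gives the robot as it stands. The module is installed in compiled form; this text tells all that it offers.
- The arm moves only by the shell command python3 -m pendant 'ROWS' [OPENING] [FORCE]. ROWS is JSON, a list of rows, each a list of 6 numbers: the shift along the tool's x, y, z in mm, then the turn, a rotation vector about the tool's x, y, z in rad. In form: [[tx, ty, tz, wx, wy, wz], ...]. A call has 1 to 20 rows; each row is the pose to reach, as a shift and turn from the pose commanded when the call began, along the tool's axes at that moment; what a row does not reach only later rows make up. A row lasts 1/8 s, in which the tool goes at most 62.5 mm and 10.7 degrees, less where a joint would pass 70% of its speed; a pose out of reach is approached as far as the arm can. A call with a gripper value outside its range is refused whole. OPENING is the finger opening in mm, from 0 to 87.6, set as the call begins (- or left out, the last holds). The fingers move at their own pace and stop on an object; FORCE is the grip in N (left out, the last holds). Time passes only in rows, so rows that repeat a pose let the fingers close. It gives the time, the measured TCP pose, the force, the opening and the grip force at its end, in the units of the state.
- r.get_state(): the state, without advancing time (a new reading comes with each control period).
- r.capture(name): name is "scene" or "side" or "wrist"; returns the picture (420x560x3 uint8, red, green, blue); there is no depth.
- r.camera_params(name): a dict with "mtx" (3x3 intrinsics, pixels), "distortion" ([k1, k2, p1, p2, k3] as OpenCV has them; the pictures are not rectified), "rvec" (rotation vector, rad) and "tvec" (3), from world to camera coordinates, as OpenCV has them; the wrist camera has in their place "mount" (4x4, takes a point from camera to tool coordinates, whose origin is the TCP and whose axes are the flange's). Camera axes: x right, y down, z forward; pixel columns grow to the right and rows downward; lengths in m; the calibration is good to about 2 mm. A picture is of the moment at which its call begins: read the wrist's pose just before it. camera_params takes no time and is no camera call.
- r.close_job(): hands the job in; it is judged then, once.
The state is a dict: "time_s": time; "joints": joint angles; "qd": joint speeds; "joint_torque": joint torques, N m; "tcp_pos": TCP position; "eef_rot": TCP orientation; "contact_force": force on the tool from outside, world axes, zero at the start; "moment": the same for the moment, N m; "gripper_width": finger opening in m; "gripper_force": force on a finger pad.
Only numpy, scipy, OpenCV 4.12 (cv2) and the standard library are available. Lean on these libraries where they do the work, as an engineer would, in place of code of your own. Each camera call takes 0.05 s, during which the arm holds its last target. There are 200 camera calls.

## Working session

There is one attempt and no reset: what is moved stays moved. The work goes in short steps, Python scripts to look and compute and a shell command to move; the robot and the scene stay as the last step left them, time stands still between calls to the robot, and variables do not carry over. Pictures are saved under pics/ and viewed, at most 13 in all, crops included, and the job is handed in when it is done.

```bash
mkdir -p pics; python3 - <<'E'
from plant import r
import cv2
for n in ["scene","side","wrist"]:
    im=r.capture(n); cv2.imwrite(f"pics/{n}0.png",im[:,:,::-1])
    p=r.camera_params(n); print(n,p)
print(r.get_state())
E
```

```text
scene {'mtx': array([[514.72368558,   0.        , 280.76852668],
       [  0.        , 514.72368558, 206.97899478],
       [  0.        ,   0.        ,   1.        ]]), 'distortion': array([-0.19934478,  0.        ,  0.        ,  0.        ,  0.        ]), 'rvec': array([ 1.99855064, -0.54725296,  0.30798346]), 'tvec': array([-0.567004  ,  0.12972422,  1.08753275])}
side {'mtx': array([[379.05529308,   0.        , 278.17620653],
       [  0.        , 379.05529308, 206.15714257],
       [  0.        ,   0.        ,   1.        ]]), 'distortion': array([-0.0059396,  0.       ,  0.       ,  0.       ,  0.       ]), 'rvec': array([ 0.25368414, -2.78037293,  1.26555725]), 'tvec': array([0.51867244, 0.18099381, 0.70532747])}
wrist {'mtx': array([[377.31478391,   0.        , 279.92187117],
       [  0.        , 377.31478391, 211.99339687],
       [  0.        ,   0.        ,   1.        ]]), 'distortion': array([-0.0454047,  0.       ,  0.       ,  0.       ,  0.       ]), 'mount': array([[-7.45611712e-04, -9.51099897e-01, -3.08882550e-01,
         8.48368175e-02],
       [ 9.99999419e-01, 
[... 223 characters left out ...]
e+00]])}
{'time_s': 0.15, 'joints': array([-5.08745522e+01,  2.05817492e+01,  6.46703477e-01, -1.27958799e-02,
       -7.01352160e+01, -1.65062744e+01]), 'qd': array([ 0.03446035, -0.12645169,  0.23587201,  0.09818305,  0.06934392,
       -0.10350825]), 'joint_torque': array([-3.45304315e-04, -5.83274138e+01,  2.93290651e+01,  7.00113997e+00,
        8.79034982e-03, -1.04783715e-04]), 'tcp_pos': array([ 0.25944503, -0.62279009,  0.24485326]), 'eef_rot': array([ 1.79929216e+02, -8.42950429e-03, -1.57385177e+02]), 'contact_force': array([-0.8933198 , -0.39899191,  0.62888967]), 'moment': array([ 0.00336602, -0.03644016, -0.04985863]), 'gripper_force': 0.0, 'gripper_width': 0.08739339990932304}
```

View pics/scene0.png

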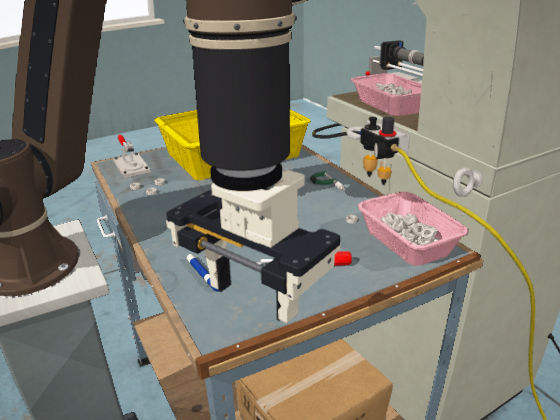

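View pics/side0.png

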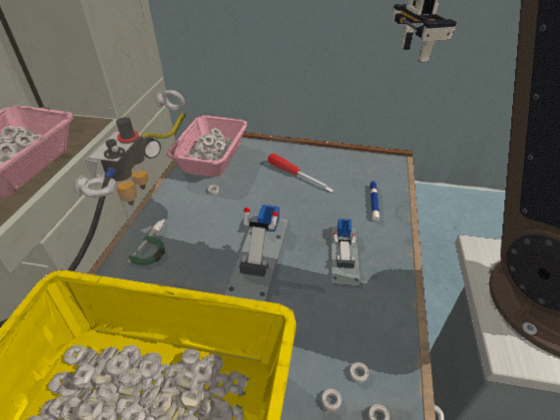

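The side view shows the larger rest (base around 260,255, nose at 263,217), the decoy near 345,250, and the screwdriver from 270,157 (handle) to 331,191 (tip). I'll enlarge that part.

```bash
python3 - <<'E'
import cv2
im=cv2.imread("pics/side0.png")[140:310,205:355]
cv2.imwrite("pics/sidecrop.png",cv2.resize(im,None,fx=3.5,fy=3.5,interpolation=cv2.INTER_CUBIC))
E
```

```text
(no output)
```

View pics/sidecrop.png

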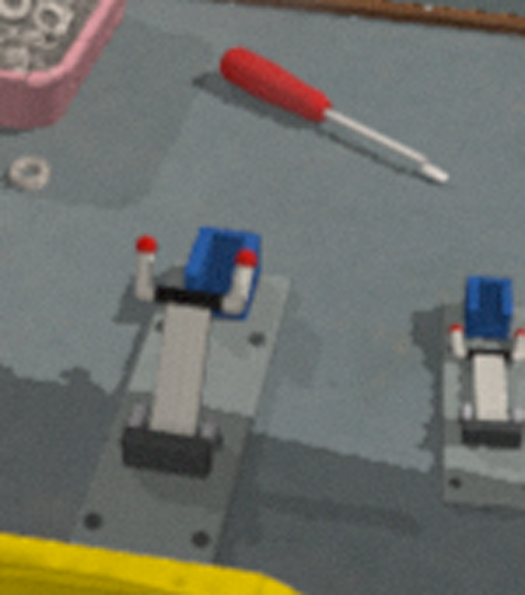

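The crop shows the rest's nose corner at (288,275), right plate edge to (218,560), left plate edge at (75,540), prong tips at (146,243) and (246,258), handle end at (222,62), ferrule at (325,108) and tip at (446,178).

```bash
cat > h.py <<'E'
import numpy as np, cv2
from scipy.spatial.transform import Rotation as R
from scipy.optimize import least_squares
from plant import r
def cam(n,st=None):
    p=r.camera_params(n)
    if n=="wrist":
        T=np.eye(4);T[:3,:3]=R.from_euler('xyz',st['eef_rot'],degrees=True).as_matrix();T[:3,3]=st['tcp_pos']
        W=np.linalg.inv(T@p['mount']); rv=cv2.Rodrigues(W[:3,:3])[0].ravel();tv=W[:3,3]
    else: rv,tv=p['rvec'],p['tvec']
    return p['mtx'],p['distortion'],np.array(rv,float),np.array(tv,float)
def proj(c,P): return cv2.projectPoints(np.array(P,float).reshape(-1,1,3),c[2],c[3],c[0],c[1])[0].reshape(-1,2)
def back(c,px,z):
    u=cv2.undistortPoints(np.array(px,float).reshape(-1,1,2),c[0],c[1]).reshape(-1,2)
    M=cv2.Rodrigues(c[2])[0]; o=-M.T@c[3]; d=np.c_[u,np.ones(len(u))]@M
    return o+d*((np.broadcast_to(z,len(u))-o[2])/d[:,2])[:,None]
def rest(p,P): # p=x,y,yaw
    return np.array(P)@R.from_euler('z',p[2]).as_matrix().T+[p[0],p[1],0]
def leg(q,l,y): return [.04-l*np.cos(q),y,.02+l*np.sin(q)]
E
python3 - <<'E'
from h import *
c=cam("side"); f=lambda L:[[205+x/3.5,140+y/3.5] for x,y in L]
B=back(c,f([(288,275),(218,560),(75,540),(257,340),(160,325),(93,521),(200,539)]),.01); print(B.round(4))
tips=np.array(f([(146,243),(246,258)]))
def res(p):
    a=(proj(c,[rest(p,leg(p[3],.102,s*.027)) for s in (-1,1)])-tips).ravel()*.002
    l=(B-[p[0],p[1],0])@R.from_euler('z',p[2]).as_matrix()
    return np.r_[a,l[0,0]+.115,l[:3,1]-[.04,.04,-.04],l[3,1]+l[4,1],l[5,1]+l[6,1],l[3,0]+l[6,0],l[4,0]+l[5,0]]
s=least_squares(res,[.6,0,1.4,.9]);print(s.x,(s.fun*1000).round(1))
D=back(c,f([(222,62),(325,108),(446,178)]),[.0155,.0135,.008]);print(D.round(4),np.linalg.norm(D[0]-D[2]))
E
```

```text
[[ 0.5298 -0.1275  0.01  ]
 [ 0.53    0.0969  0.01  ]
 [ 0.6078  0.0984  0.01  ]
 [ 0.539  -0.0657  0.01  ]
 [ 0.6011 -0.0676  0.01  ]
 [ 0.6017  0.0846  0.01  ]
 [ 0.5422  0.0856  0.01  ]]
[0.5702172  0.00428145 1.57101032 0.79171459] [ -1.8  16.5  -5.1  14.7 -16.7   0.5   0.2   2.4   0.4  -3.4  11.4   8.5]
[[ 0.6201 -0.3548  0.0155]
 [ 0.532  -0.3111  0.0135]
 [ 0.4359 -0.25    0.008 ]] 0.21209447895727446
```

```bash
cat >> h.py <<'E'
def row(pos,rpy,start=None):
    "row from commanded pose (start=(pos,rpy), default measured) to target"
    if start is None: s=r.get_state(); start=(s['tcp_pos'],s['eef_rot'])
    A=R.from_euler('xyz',start[1],degrees=True); B=R.from_euler('xyz',rpy,degrees=True)
    return np.r_[A.inv().apply(np.array(pos)-start[0])*1000,(A.inv()*B).as_rotvec()].round(3)
E
python3 - <<'E'
from h import *
c=cam("side"); f=lambda L:[[205+x/3.5,140+y/3.5] for x,y in L]
B=back(c,f([(288,275),(218,560),(75,540),(257,340),(160,325),(93,521),(200,539)]),.01)
tips=np.array(f([(146,243),(246,258)]))
def res(p):
    a=(proj(c,[rest(p,leg(p[3],.102,s*.027)) for s in (-1,1)])-tips).ravel()*.002
    l=(B-[p[0],p[1],0])@R.from_euler('z',p[2]).as_matrix()
    return np.r_[a,l[0,0]+.115,l[:3,1]-[.04,.04,-.04],l[3,1]+l[4,1],l[5,1]+l[6,1]]
s=least_squares(res,[.6,0,1.4,.9]);print(s.x,(s.fun*1000).round(1))
print(row([.53,-.13,.26],[180,0,180],([.26,-.623,.246],[180,0,-157.38])))
E
```

```text
[ 0.57031308 -0.01558445  1.56454849  0.85734324] [ 1.7  3.  -2.2  1.3  2.9 -0.1  1.   3.2 -0.1 -2. ]
[-4.38847e+02  3.51230e+02 -1.40000e+01 -0.00000e+00 -0.00000e+00
  3.95000e-01]
```

```bash
python3 -m pendant '[[-220,175,-14,0,0,0.2],[-439,351,-14,0,0,0.395],[-439,351,-14,0,0,0.395],[-439,351,-14,0,0,0.395],[-439,351,-14,0,0,0.395],[-439,351,-14,0,0,0.395],[-439,351,-14,0,0,0.395],[-439,351,-14,0,0,0.395],[-439,351,-14,0,0,0.395],[-439,351,-14,0,0,0.395],[-439,351,-14,0,0,0.395],[-439,351,-14,0,0,0.395],[-439,351,-14,0,0,0.395],[-439,351,-14,0,0,0.395],[-439,351,-14,0,0,0.395],[-439,351,-14,0,0,0.395]]' 0
python3 - <<'E'
from h import *
import json
s=r.get_state(); im=r.capture("wrist"); cv2.imwrite("pics/w1.png",im[:,:,::-1]); 
json.dump({k:list(s[k]) for k in('tcp_pos','eef_rot')},open('w1.json','w'))
print(s['time_s'],s['tcp_pos'],s['eef_rot'],s['joints'],s['contact_force'])
c=cam("wrist",s); p=[.5703,-.0156,1.5645]
print(proj(c,rest(p,[[-.115,.04,.01],[-.115,-.04,.01],leg(.857,.078,0),[-.085,0,.024]])).round(0))
E
```

```text
time_s: 2.15
tcp_pos: [0.5298, -0.1304, 0.2596]
eef_rot: [180.0, 0.0, 180.0]
contact_force: [0.6, 0.1, 0.2]
gripper_width: 0.0004
gripper_force: 0.0
2.15 [ 0.52978204 -0.13039764  0.25960108] [1.79999706e+02 4.71055561e-03 1.79970483e+02] [ 6.75433848e+00  7.82536637e+00 -1.45067805e+01  2.86469768e-04
 -6.76631409e+01 -9.67839641e+01] [0.60867365 0.07855595 0.1985642 ]
[[281. 174.]
 [280. 244.]
 [394. 233.]
 [309. 214.]]
```

View pics/w1.png

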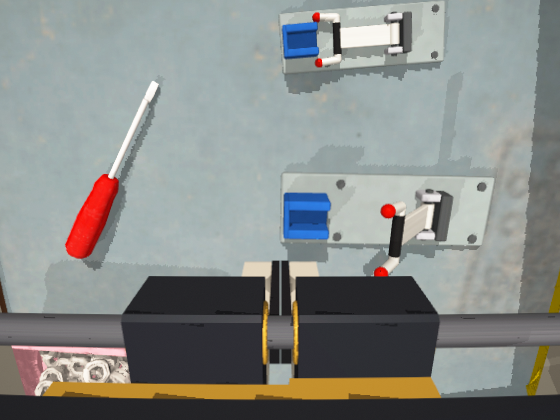

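The wrist view shows plate corners (284,174), (283,243), (493,178), (488,246), prong tips (389,211), (381,273), and the driver's tip (155,83), ferrule (112,178), handle end (79,252). This matches the side fit.

```bash
python3 - <<'E'
from h import *
import json
s=json.load(open('w1.json')); c=cam("wrist",s)
L=[[-.115,.04,.01],[-.115,-.04,.01],[.115,.04,.01],[.115,-.04,.01]]
m=np.array([(284,174),(283,243),(493,178),(488,246),(389,211),(381,273)])
f=lambda p:(proj(c,[*rest(p,L),rest(p,leg(p[3],.102,.027)),rest(p,leg(p[3],.102,-.027))])-m).ravel()
o=least_squares(f,[.57,-.0156,1.5645,.857]);print(o.x,o.fun.round(1))
D=back(c,[(155,83),(112,178),(79,255)],[.008,.0155,.0155]);print(D.round(4),np.linalg.norm(D[0]-D[2]))
d=D[2]-D[0];d[2]=0;yaw=np.degrees(np.arctan2(d[1],d[0]));d/=np.linalg.norm(d);print("yaw",yaw,"grip",D[0]+d*.134,"grasp",D[0]+d*.12)
b=rest(o.x,[leg(o.x[3],.078,0),leg(1.75,.078,0)]);print("bar",b)
E
```

```text
[ 0.5715237  -0.01324081  1.55815007  0.86325011] [-0.9  0.3 -0.9  1.5  4.6 -0.7 -3.5  0.2 -0.7  1.8  1.2 -2.7]
[[ 0.4377 -0.255   0.008 ]
 [ 0.5323 -0.3076  0.0155]
 [ 0.621  -0.3582  0.0155]] 0.21046263218896888
yaw -29.384284851215792 grip [ 0.55445165 -0.32075154  0.008     ] grasp [ 0.54225277 -0.31388223  0.008     ]
bar [[ 0.57138842 -0.02393769  0.07927681]
 [ 0.57220536  0.04065808  0.0967509 ]]
```

```bash
python3 -m pendant '[[-41,40,60,0,0,0],[-41,66,110,0,0,0],[-41,66,140,0,0,0],[-41,66,173,0,0,0],[-41,66,173,0,0,0],[-41,75,173,0,0,0],[-41,82,172,0,0,0],[-41,90,171,0,0,0],[-41,98,170,0,0,0],[-41,106,168,0,0,0],[-41,114,166,0,0,0],[-41,122,164,0,0,0],[-41,128,162,0,0,0],[-41,132,161,0,0,0]]' 0
python3 - <<'E'
from h import *
for n in("side",):
    im=r.capture(n)[140:310,205:355]; cv2.imwrite(f"pics/p1.png",cv2.resize(im[:,:,::-1],None,fx=3.5,fy=3.5,interpolation=cv2.INTER_CUBIC))
E
```

```text
time_s: 3.95
tcp_pos: [0.5705, 0.0023, 0.0983]
eef_rot: [180.0, -0.0, -180.0]
contact_force: [0.8, -2.0, -0.2]
gripper_width: 0.0003
gripper_force: 0.6
```

View pics/p1.png

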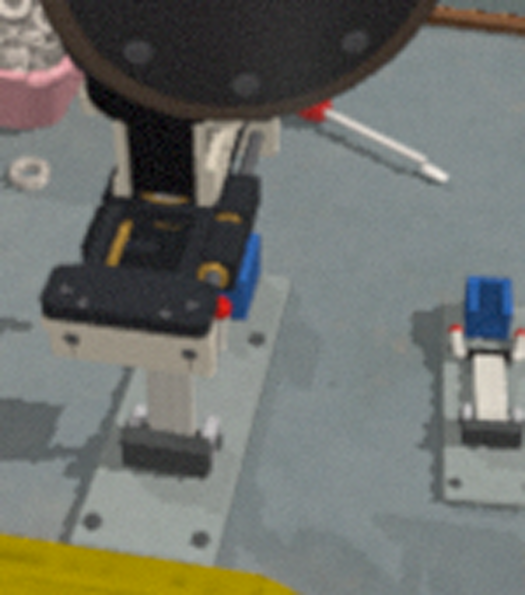

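The picture shows the leg being pushed up by the fingers (one red tip visible at 222,307), with a force of 2 N. I'll continue to the stop.

```bash
python3 -m pendant '[[0,3,0,0,0,0],[0,6,0,0,0,0],[0,8,0,0,0,0],[0,10,0,0,0,0],[0,10,0,0,0,0]]'; python3 -m pendant '[[0,2,0,0,0,0],[0,4,0,0,0,0],[0,4,0,0,0,0]]'
```

```text
time_s: 4.62
tcp_pos: [0.5709, 0.012, 0.0985]
eef_rot: [180.0, 0.0, 180.0]
contact_force: [0.2, -0.1, 0.7]
gripper_width: 0.0003
gripper_force: 0.1
time_s: 5.0
tcp_pos: [0.5709, 0.016, 0.0985]
eef_rot: [180.0, 0.0, 180.0]
contact_force: [-0.2, 0.0, -0.0]
gripper_width: 0.0005
gripper_force: 0.2
```

```bash
python3 -m pendant '[[0,2,0,0,0,0],[0,4,0,0,0,0]]';python3 -m pendant '[[0,2,0,0,0,0],[0,4,0,0,0,0]]'; python3 -m pendant '[[0,2,0,0,0,0],[0,3,0,0,0,0]]'
```

```text
time_s: 5.25
tcp_pos: [0.5706, 0.0181, 0.0985]
eef_rot: [-179.8, -0.1, 180.0]
contact_force: [4.4, -17.4, -1.4]
gripper_width: 0.0007
gripper_force: 8.4
time_s: 5.5
tcp_pos: [0.5705, 0.0186, 0.0986]
eef_rot: [-179.6, -0.1, 180.0]
contact_force: [9.6, -36.9, -4.0]
gripper_width: 0.0003
gripper_force: 17.6
time_s: 5.75
tcp_pos: [0.5705, 0.019, 0.0986]
eef_rot: [-179.4, -0.2, 180.0]
contact_force: [12.4, -47.9, -4.6]
gripper_width: 0.0004
gripper_force: 22.8
```

The leg is hard against its stop. Next: retreat and look from above.

```bash
python3 -m pendant '[[0,-22,0,0,0,0],[0,-40,-20,0,0,0],[0,-50,-80,0,0,0],[0,-80,-130,0,0,0],[41,-130,-161,0,0,0],[41,-157,-161,0,0,0],[41,-157,-161,0,0,0],[41,-157,-161,0,0,0]]' 70
python3 - <<'E'
from h import *
import json
s=r.get_state(); im=r.capture("wrist"); cv2.imwrite("pics/w2.png",im[:,:,::-1]); 
json.dump({k:list(s[k]) for k in('tcp_pos','eef_rot')},open('w2.json','w'))
c=cam("wrist",s)
p=[.5715,-.0133,1.56]
for q in(1.6,1.69,1.75): print(q,proj(c,rest(p,[leg(q,.102,.027),leg(q,.102,-.027)])).round(0).tolist())
E
```

```text
time_s: 6.75
tcp_pos: [0.5298, -0.13, 0.2594]
eef_rot: [180.0, 0.0, 180.0]
contact_force: [0.1, -0.5, 0.3]
gripper_width: 0.0693
gripper_force: 0.0
1.6 [[482.0, 223.0], [471.0, 284.0]]
1.69 [[493.0, 223.0], [481.0, 283.0]]
1.75 [[500.0, 223.0], [488.0, 283.0]]
```

View pics/w2.png

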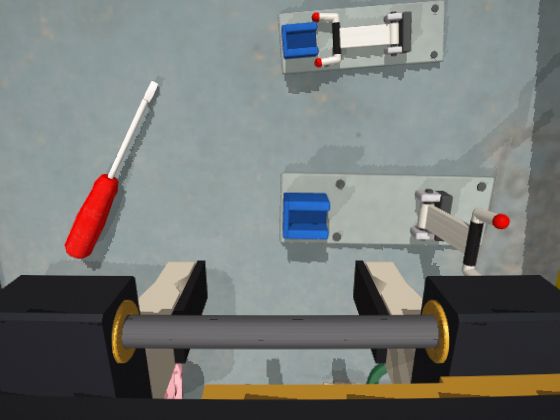

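The prong tip at (501,221) agrees with q = 1.75, so the leg is at its stop. The driver hasn't moved. Going to grasp.

```bash
python3 -m pendant '[[-5,-60,30,0,0,0.17],[-9,-120,90,0,0,0.35],[-11,-182,140,0,0,0.513],[-11,-182,180,0,0,0.513],[-11,-182,200,0,0,0.513],[-11,-182,220,0,0,0.513],[-11,-182,230,0,0,0.513],[-11,-182,236.5,0,0,0.513],[-11,-182,236.5,0,0,0.513]]' 70 && python3 -m pendant '[[0,0,0,0,0,0],[0,0,0,0,0,0],[0,0,0,0,0,0],[0,0,0,0,0,0],[0,0,0,0,0,0],[0,0,0,0,0,0]]' 20 30
```

```text
time_s: 7.92
tcp_pos: [0.5412, -0.3118, 0.0233]
eef_rot: [180.0, 0.0, 150.6]
contact_force: [-0.2, -0.4, 0.3]
gripper_width: 0.0699
gripper_force: 0.0
time_s: 8.68
tcp_pos: [0.5408, -0.3122, 0.0231]
eef_rot: [-180.0, -0.0, 150.6]
contact_force: [0.2, 1.2, 0.9]
gripper_width: 0.0235
gripper_force: 29.8
```

```bash
python3 -m pendant '[[0,0,-20,0,0,0],[0,0,-60,0,0,0],[0,0,-110,0,0,0],[0,0,-160,0,0,0],[0,0,-197,0,0,0],[0,0,-197,0,0,0],[0,0,-197,0,0,0]]'
python3 - <<'E'
from h import *
s=r.get_state(); im=r.capture("wrist"); cv2.imwrite("pics/w3.png",im[:,:,::-1])
c=cam("wrist",s); T=R.from_euler('xyz',s['eef_rot'],degrees=True)
# expected driver points in tool frame: tip 120 ahead (x), below TCP 15
for P in ([.120,0,.0155],[.027,0,.0085]): print(proj(c,T.apply(P)+s['tcp_pos']).round(0))
E
```

```text
time_s: 9.55
tcp_pos: [0.5403, -0.3119, 0.2194]
eef_rot: [180.0, -0.1, 150.6]
contact_force: [0.7, -0.1, -0.6]
gripper_width: 0.0234
gripper_force: 29.8
[[281.  -9.]]
[[281. 232.]]
```

View pics/w3.png

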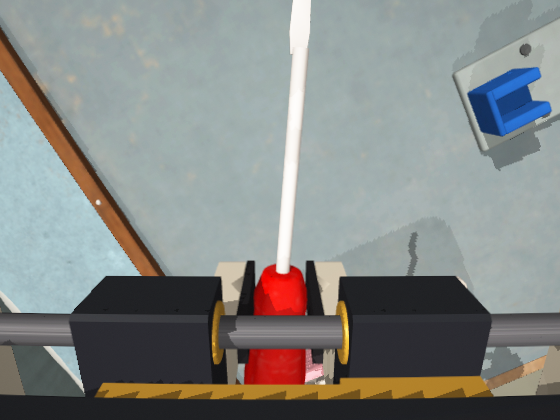

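The view shows the shank from ferrule (284,268) to the blade at (302,0). The ferrule is closer than "134 + 59" suggests, but the "middle + 45 mm" and 209 mm sizes agree: the true blade end is 150 mm from the grip point, so I hold about 30 mm bladeward of it. I'll measure the in-hand angle and plan a pre-place pose.

```bash
cat >> h.py <<'E'
def tool_back(px,zt):
    "wrist pixels -> tool coords at tool z = zt"
    p=r.camera_params("wrist");M=p['mount']
    u=cv2.undistortPoints(np.array(px,float).reshape(-1,1,2),p['mtx'],p['distortion']).reshape(-1,2)
    d=np.c_[u,np.ones(len(u))]@M[:3,:3].T;o=M[:3,3]
    return o+d*((np.array(zt)-o[2])/d[:,2])[:,None]
REST=np.array([.5713,-.0138,1.561])
def place(gx,gz,slope,inyaw,G):
    "tcp pose putting grip point (tool coords G) at rest x,z ; inyaw = driver axis angle in tool about tool z (deg)"
    yaw=np.degrees(REST[2])+180+inyaw; rpy=[180,slope,yaw]
    A=R.from_euler('xyz',rpy,degrees=True)
    return rest(REST,[gx,0,gz])-A.apply(G),rpy
E
python3 - <<'E'
from h import *
P=tool_back([(284,268),(293,150),(299,60),(302,5)],[.009,.012,.014,.015]);print(P.round(4))
a=np.degrees(np.arctan2(P[3,1]-P[0,1],P[3,0]-P[0,0]));print(a)
t=np.radians(a);G=np.array([P[0,0]-.041*np.cos(t),P[0,1]-.041*np.sin(t),.0078]);print("G",G)
pos,rpy=place(.031,.155,28,a,G);print(pos,rpy)
s=([.541,-.312,.2205],[180,0,150.6]); print(row(pos,rpy,s))
E
```

```text
[[0.0101 0.0012 0.009 ]
 [0.0613 0.0047 0.012 ]
 [0.0956 0.0068 0.014 ]
 [0.115  0.0077 0.015 ]]
3.54787830498211
G [-0.03082363 -0.00134761  0.0078    ]
[ 0.57186669 -0.01370729  0.14741617] [180, 28, np.float64(272.98659012490367)]
[119.542 275.029  73.084  -0.52   -0.286  -2.086]
```

```bash
cat >> h.py <<'E'
def place(gx,gz,slope,inyaw,G,gy=0):
    A=R.from_euler('xyz',[180,slope,np.degrees(REST[2])+180],degrees=True)*R.from_euler('z',-inyaw,degrees=True)
    return rest(REST,[gx,gy,gz])-A.apply(G),A.as_euler('xyz',degrees=True)
E
python3 - <<'E'
from h import *
G=[-.0308,-.0013,.0078]; s=([.541,-.312,.2205],[180,0,150.6])
for z in(.25,.155):
    pos,rpy=place(.031,z,28,3.5,G);print(pos,rpy,row(pos,rpy,s).tolist())
E
```

```text
[ 0.57188391 -0.01368173  0.24241698] [-178.14082696   27.94319215  -86.59868505] [119.539, 275.06, -21.917, -0.501, -0.317, -2.085]
[ 0.57188391 -0.01368173  0.14741698] [-178.14082696   27.94319215  -86.59868505] [119.539, 275.06, 73.083, -0.501, -0.317, -2.085]
```

```bash
python3 -m pendant '[[0,0,-30,0,0,0],[15,30,-40,-0.06,-0.04,-0.26],[30,60,-40,-0.12,-0.08,-0.52],[45,100,-40,-0.18,-0.12,-0.78],[60,140,-40,-0.25,-0.16,-1.04],[75,180,-40,-0.31,-0.2,-1.3],[90,220,-40,-0.375,-0.24,-1.56],[105,250,-35,-0.44,-0.28,-1.82],[120,275,-22,-0.501,-0.317,-2.085],[120,275,-22,-0.501,-0.317,-2.085],[120,275,-22,-0.501,-0.317,-2.085],[120,275,-22,-0.501,-0.317,-2.085],[120,275,-22,-0.501,-0.317,-2.085],[120,275,-22,-0.501,-0.317,-2.085],[120,275,10,-0.501,-0.317,-2.085],[120,275,40,-0.501,-0.317,-2.085],[120,275,65,-0.501,-0.317,-2.085],[120,275,73,-0.501,-0.317,-2.085],[120,275,73,-0.501,-0.317,-2.085]]'
python3 - <<'E'
from h import *
import json
s=r.get_state();json.dump({k:list(s[k]) for k in('tcp_pos','eef_rot')},open('w4.json','w'))
w=r.capture("wrist")[:,:,::-1];d=r.capture("side")[:,:,::-1][130:280,180:330]
im=np.hstack([cv2.resize(w,(400,300)),cv2.resize(d,(400,400),interpolation=cv2.INTER_CUBIC)[:300]]) if 0 else None
cv2.imwrite("pics/w4.png",w);cv2.imwrite("pics/s4.png",cv2.resize(d,(600,600),interpolation=cv2.INTER_CUBIC));print(s['joints'])
E
```

```text
time_s: 11.98
tcp_pos: [0.5711, -0.0137, 0.1468]
eef_rot: [-178.2, 27.9, -86.7]
contact_force: [0.2, -0.4, -0.5]
gripper_width: 0.0233
gripper_force: 29.8
[ -1.7077332   20.19196392  -7.08244953 -30.68859951 -66.68635421
  17.95252631]
```

View pics/w4.png

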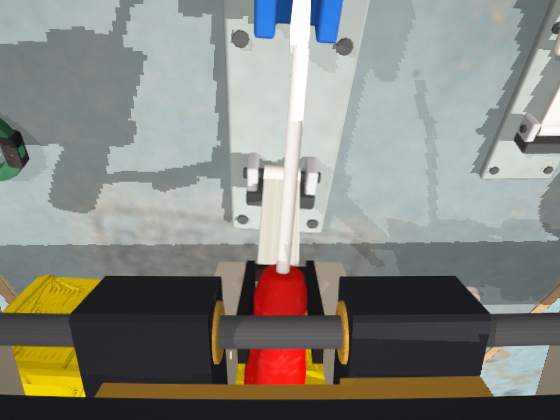

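View pics/s4.png

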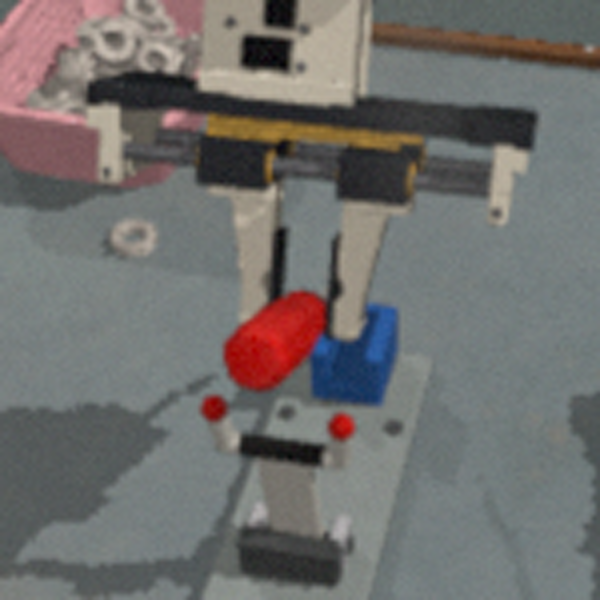

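Wrist: the shank runs from (283,268) up over the groove's mid (about 297 at row 20) in the gap of the blue nose (274–318). Side crop: handle end centre is about (252,362), prong tips (214,408) and (342,427). Comparing these with the model's predictions.

```bash
python3 - <<'E'
from h import *
import json
s=json.load(open('w4.json'));A=R.from_euler('xyz',s['eef_rot'],degrees=True);t0=np.array(s['tcp_pos'])
G=np.array([-.0308,-.0013,.0078]);ax=np.array([np.cos(np.radians(3.5)),np.sin(np.radians(3.5)),0])
ax2=ax+[0,0,7.5/134]
c=cam("side")
pts={'end_along_y':G-ax*.059,'end_tilt':G-ax2*.059}
W={k:A.apply(v)+t0 for k,v in pts.items()}
f=lambda P:((proj(c,P)-[180,130])*4).round(0).tolist()
for k in W: print(k,W[k],f(W[k]))
print("tips",f([rest(REST,leg(1.75,.102,y)) for y in(-.027,.027)]))
# what world position has handle end pixel at z predicted
E=back(c,[[180+252/4,130+362/4]],W['end_along_y'][2]);print(E, "rest frame", (E-[REST[0],REST[1],0])@R.from_euler('z',REST[2]).as_matrix())
# wrist: groove centre pixels and blade
cw=cam("wrist",s);print(proj(cw,rest(REST,[[-.066,.01,.046],[-.066,-.01,.046],[-.085,0,.024],[-.066,0,.024]])).round(0).tolist())
e=A.apply(G+ax*.150+[0,0,.0075])+t0;print("blade end rest",(e-[REST[0],REST[1],0])@R.from_euler('z',REST[2]).as_matrix())
E
```

```text
end_along_y [0.57141843 0.06931678 0.18205434] [[254.0, 356.0]]
end_tilt [0.57140576 0.0677687  0.1849712 ] [[255.0, 348.0]]
tips [[217.0, 412.0], [335.0, 428.0]]
[[0.57140148 0.07290036 0.18205434]] rest frame [[0.08669719 0.00074786 0.18205434]]
[[312.0, 46.0], [271.0, 43.0], [295.0, -12.0], [292.0, 28.0]]
blade end rest [-0.09797936  0.0010168   0.07744859]
```

Predictions agree within 2 px and the blade lies over the groove's middle. Lowering.

```bash
python3 -m pendant '[[4.7,0.3,8.8,0,0,0],[9.4,0.6,17.7,0,0,0],[14,0.8,26.5,0,0,0],[18.7,1.1,35.3,0,0,0],[21,1.3,39.7,0,0,0],[21.5,1.3,40.6,0,0,0],[21.5,1.3,40.6,0,0,0]]'; python3 -m pendant '[[0.5,0,0.9,0,0,0],[0.9,0,1.8,0,0,0],[0.9,0,1.8,0,0,0]]'
python3 - <<'E'
from h import *
im=r.capture("side")[:,:,::-1][150:280,190:320];cv2.imwrite("pics/s5.png",cv2.resize(im,None,fx=4.5,fy=4.5,interpolation=cv2.INTER_CUBIC))
E
```

```text
time_s: 12.95
tcp_pos: [0.5714, -0.0138, 0.1013]
eef_rot: [-178.1, 27.9, -86.6]
contact_force: [0.6, -0.6, -0.5]
gripper_width: 0.0231
gripper_force: 29.8
time_s: 13.32
tcp_pos: [0.5716, -0.0136, 0.0993]
eef_rot: [-178.1, 27.9, -86.6]
contact_force: [0.9, 0.0, 0.6]
gripper_width: 0.0235
gripper_force: 29.8
```

View pics/s5.png

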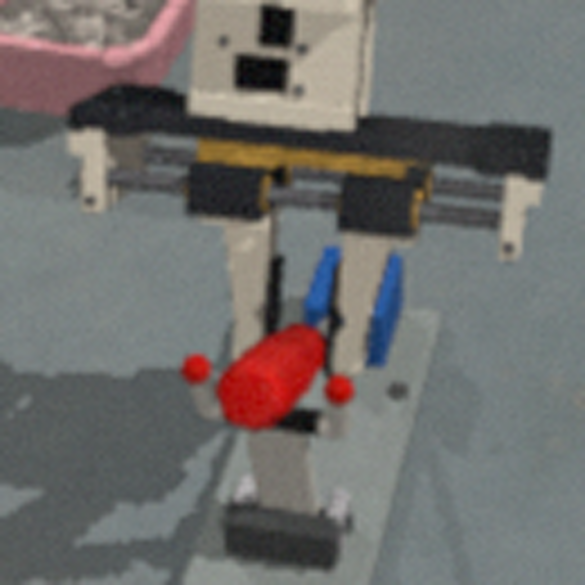

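The handle lies between the red tips (197,369) and (340,390), nearly on the bar. Lowering until contact.

```bash
for i in 1 2 3; do python3 -m pendant '[[0.5,0,0.9,0,0,0],[0.5,0,0.9,0,0,0]]' | grep -E "tcp|contact"; done
```

```text
tcp_pos: [0.5714, -0.0137, 0.0981]
contact_force: [0.1, -0.6, 1.4]
tcp_pos: [0.5714, -0.0137, 0.097]
contact_force: [0.4, 0.5, 1.3]
tcp_pos: [0.5714, -0.0137, 0.0959]
contact_force: [0.6, -0.4, 2.1]
```

```bash
python3 -m pendant '[[0,0,0,0,0,0],[0,0,0,0,0,0],[0,0,0,0,0,0],[0,0,0,0,0,0],[0,0,0,0,0,0],[0,0,0,0,0,0]]' 50; python3 -m pendant '[[0,0,-10,0,0,0],[0,0,-30,0,0,0],[0,0,-60,0,0,0],[0,0,-100,0,0,0],[0,0,-130,0,0,0],[0,0,-130,0,0,0]]'
python3 - <<'E'
from h import *
import json
s=r.get_state();json.dump({k:list(s[k]) for k in('tcp_pos','eef_rot')},open('w6.json','w'))
cv2.imwrite("pics/w6.png",r.capture("wrist")[:,:,::-1])
im=r.capture("side")[:,:,::-1][150:280,190:320];cv2.imwrite("pics/s6.png",cv2.resize(im,None,fx=3.2,fy=3.2,interpolation=cv2.INTER_CUBIC))
a=cv2.imread("pics/w6.png");b=cv2.imread("pics/s6.png");k=cv2.resize(a,(384,288));o=np.zeros((416,800,3),np.uint8);o[:288,:384]=k;o[:,384:]=b;cv2.imwrite("pics/c6.png",o)
E
```

```text
time_s: 14.88
tcp_pos: [0.5714, -0.0137, 0.096]
eef_rot: [-178.1, 27.9, -86.6]
contact_force: [0.2, -0.2, 0.1]
gripper_width: 0.0502
gripper_force: 0.0
time_s: 15.62
tcp_pos: [0.5721, -0.0767, 0.2147]
eef_rot: [-177.8, 27.8, -86.5]
contact_force: [-0.5, -0.5, -0.1]
gripper_width: 0.0499
gripper_force: 0.0
```

View pics/c6.png

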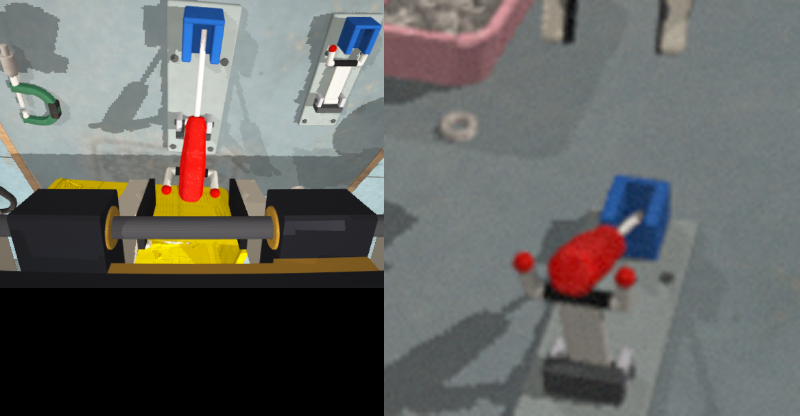

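The blade lies in the blue groove (wrist view 203,35) and the handle sits on the bar between the red tips. The tip pixels are within about 2 px of those predicted for the leg at its stop, and the gripper is clear. Handing in.

```bash
python3 -c "
from plant import r
print(r.close_job())"
```

```text
the job is handed in; nothing more can be done
None
```

I swung the leg to its stop, laid the screwdriver on the rest (blade in the groove, handle in the fork), let go, and handed the job in at about 16 s; the last pictures showed it in place and the gripper clear, but the hand-in returned no verdict.

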